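# Put the loaf tin away in the drop-front bread box

## Task

Pull the bread box's front flap down until it lies level, and set the loaf tin down on it with its tab towards you; let go of the tin there. Then take it again by the tab and slide it fully into the box, straight and upright on the paper-lined half beside the crock, and push the flap up until it is fully shut. Do not tip the tin, and leave the crock, soap bottle, mug and cutlery pot where they are.

Things in the scene. Friction and masses are not known exactly. Their poses are not given: they have to be found in the camera images.
- bread_box: Bread box, fixed, white sides, 222 deep (x) x 300 wide (y) x 245 high. Origin on the counter, 110 mm behind the front opening; x points into the box, away from the robot, z up. Inside floor 95 above the counter; inside 210 deep (x -110 to 100), 276 wide, 144 high under five thin roof wires, the first 60 behind the front; side walls 12 thick; back wall only 40 high.
- flap (a joint): Front flap, a wooden panel 300 wide x 150 high x 12 thick, hinged along its lower edge at the inside floor's level. 0 = shut (upright), 1.571 = fully down (level, at its stop, inner face flush with the inside floor, carries 1 kg). Starts 0 to 0.45 ajar. Stiff hinge: stays where it is left, needs 2 to 5 N at the handle.
- flap_hinge (a point): Middle of the flap's hinge line, fixed on the box: at the front edge of the inside floor (box x = -110), 95 mm above the counter. The axis runs along the box's y; the flap's top swings towards the robot and down.
- flap_handle (a point): Middle of the flap's handle, a round bar 12 thick, 160 long along box y. Shut: 18 mm in front of the hinge line, 195 above it (45 above the panel's edge, clear of the roof). Fully down: 195 in front, 18 below it (77 above the counter, 45 from the panel's edge). Can be pinched from above by the fingertips at any flap angle, fingers closing along box x, opened about 30 mm; it turns in the fingers.
- tin: Closed loaf tin, white enamel with a thin blue line round it, 140 long (x) x 66 wide (y) x 60 high, 0.25 to 0.5 kg, lying upright on the counter beside the box, left or right. Origin at the centre of its underside; a steel tab stands out of its -x end.
- tin_tab (a point): Middle of the tin's steel tab: an upright plate 12 thick (tin y), 30 high, standing 40 mm out of the tin's -x end; this point is 90 mm from the tin's origin along -x and 32 above the underside; the tab's end is 110 from the origin. Pinched across its 12 mm from above, the fingers leaning forward some 20 degrees.
- liner: White paper sheet 195 x 100 mm, 1 mm, lying fast on the inside floor of one half (left or right) of the box, square with it; nothing catches on it. Origin at its centre, which is 70 mm to one side of the box's middle; the tin goes on it, lengthwise.
- crock: White lidded salt crock, 62 in diameter, 87 high, standing loose in the other half of the box. Origin at the centre of its underside.
- soap: Bystander: green bottle with a white cap, 60 in diameter, 170 high, standing on the counter on the other side from the tin. Origin at the centre of its underside.
- mug: Bystander: white mug, 80 in diameter, 90 high, left of the box. Origin at the centre of its underside.
- cutlery_pot: Bystander: orange plastic pot with cutlery, 90 in diameter, 195 high, right of the box. Origin at the centre of its underside.
There are look-alikes about, which are no part of the job. Leave any yellow look-alike of the tin alone.

How it is judged:
By the outcome, as a careful person would: the job done as asked, in the order asked, and still so for the second after the job is handed in, with the robot touching nothing.
It also fails if it takes over 72 s, if anything falls off the work surface, if the arm or the gripper's body presses on something with over 40 N, if the wrist force passes 120 N, or if a joint passes its speed limit or range.

## Robot

A 6-joint arm with a two-finger parallel gripper is mounted at the origin on the work surface. World frame = base frame: x ahead of the robot, y to its left, z up, the work surface at z = 0. Lengths are in m, angles in rad, forces in N, time in s.
With the tool pointing down it reaches from about 0.35 to 0.975 m from the base axis. Payload 4.9 kg.
Tool frame: the origin (TCP) lies at the very end of the fingers, on their centre line; the grasp point (between the pads) lies 19 mm behind it (ctrl.tcp_to_grasp is the z of the grasp point in the tool frame, in m); z points along the fingers, y is the line along which they close (so a half turn about z gives the same grasp; the last joint's range is limited). The gripper opens to 85 mm and grips with 20 to 120 N. Pads are 22 mm wide; open, the fingers measure 114 mm over their backs; the gripper's body (76 mm by 85 mm) begins 54 mm behind the grasp point. The pads swing forward as they close: fully open they stand 13 mm farther back than shut.
Start: joints at [-1.292, 0.053, 1.613, -0, 1.476, -0.119], TCP at [0.242, -0.576, 0.231] pointing down, gripper open.
Joint ranges: [-3.01, 3.01], [-1.01, 2.22], [0.06, 2.58], [-1.02, 4.17], [0.09, 2.62], [-3.14, 3.14]. Speed limits (rad/s): [2.57, 2.57, 3.14, 3.14, 3.14, 3.14].

## Interface

Orientations are given as a rotation vector (axis times angle).
In Python, from station import ctrl, eyes, job, nets gives the robot as it stands. The module is installed in compiled form; this text tells all that it offers.
- The arm moves only by the tool jog_arm, never from a script. Its argument "commands" is one flat list of numbers, 7 for each row, row after row: the shift along the tool's x, y, z each as a share of 0.06 m, from -1 to 1, then the turn, a rotation vector about the tool's x, y, z each as a share of 0.1 rad, from -1 to 1, then the finger opening in mm, from 0 to 85.4. In form: [x, y, z, ax, ay, az, grip, x, y, z, ax, ay, az, grip, ...]. A call has 1 to 20 rows; each row shifts and turns the commanded pose from where the row before left it, along the tool's axes as they then stand; what a row does not reach is not made up. A row lasts 1/8 s, in which the tool goes at most 62.5 mm and 10.7 degrees, less where a joint would pass 70% of its speed; a pose out of reach is approached as far as the arm can. A call with a number of a shift or a turn outside -1 to 1 is refused whole. A call with a gripper value outside its range is refused whole. The fingers move at their own pace and stop on an object; "newtons" is the grip in N (left out, the last holds). Time passes only in rows, so rows that do not move let the fingers close. It gives the time, the measured TCP pose, the force, the opening and the grip force at its end, in the units of the state.
- ctrl.get_obs(): the state, without advancing time (a new reading comes with each control period).
- eyes.get_image(name): name is "scene" or "top" or "wrist"; returns a dict with "image" (384x512x3 uint8, red, green, blue), "z_map" (384x512 float32, m along the optical axis (not along the pixel's ray), 0 where there is no reading), "K" (3x3 intrinsics, pixels), "dist_coeffs" ([k1, k2, p1, p2, k3] as OpenCV has them; the pictures are not rectified), "cam_to_world" (4x4, takes a point from camera to world coordinates). Camera axes: x right, y up, looking along -z (the intrinsics and any distortion apply to the point x, -y, -z); pixel columns grow to the right and rows downward; lengths in m; the calibration is good to about 2 mm. A picture is of the moment at which its call begins.
- job.finish_job(): hands the job in; it is judged then, once.
Trained networks look in the newest picture that a camera, given by its name, has taken for a name from the list of things; names that differ only in an ending like _2 or _b are one class to them, and where a whole thing is asked for, a point or a joint stands for the part that bears it (a point fixed in the world has none). Each returns a list of dicts, best first, with "p" (0 to 1); they miss things now and then, are a little off and sometimes report something else, mostly with a low value. They report only what shows in the picture. A call takes as long as a camera call. They do not tell look-alikes from the thing itself.
- nets.silhouettes(camera, name): "mask" (384x512 bool, what is visible of it) and "bbox" ([left, top, right, bottom] in pixels, round what is visible of it).
The state is a dict: "t": time; "q": joint angles; "dq": joint speeds; "effort": joint torques, N m; "tool_pos": TCP position; "tool_rot": TCP orientation; "contact_force": force on the tool from outside, world axes, zero at the start; "wrist_torque": the same for the moment, N m; "opening": finger opening in m; "grip_force": force on a finger pad.
Only numpy, scipy, OpenCV 4.12 (cv2) and the standard library are available. Lean on these libraries where they do the work, as an engineer would, in place of code of your own. Each camera call takes 0.05 s, during which the arm holds its last target. There are 200 camera calls.

## Working session

There is one attempt and no reset: what is moved stays moved. The work goes in short steps, Python scripts to look and compute and a tool call to move; the robot and the scene stay as the last step left them, time stands still between calls to the robot, and variables do not carry over. Pictures are saved under pics/ and viewed, at most 10 in all, crops included, and the job is handed in when it is done.

Besides the shell and the picture viewer there is one more tool, called after "Emit:" as a command line: name --argument value ..., lists and objects as JSON in quotes. jog_arm: Moves the arm, as the interface text tells. Shift numbers are shares of 0.06 m and turn numbers shares of 0.1 rad, none past 1 either way. Its arguments: {"type":"object","properties":{"commands":{"type":"array","items":{"type":"number"}},"newtons":{"type":"number"}},"required":["commands"]}

```bash
mkdir -p pics; cat > h.py <<'E'
import numpy as np, cv2
from scipy.spatial.transform import Rotation as R
from station import ctrl, eyes, job, nets
np.set_printoptions(precision=4, suppress=True)
def pts(im, uv):
    """pixels (N,2) -> world via z_map"""
    uv=np.atleast_2d(uv).astype(float)
    z=im["z_map"][uv[:,1].astype(int),uv[:,0].astype(int)]
    return pts_z(im,uv,z)
def rays(im,uv):
    n=cv2.undistortPoints(np.asarray(uv,float).reshape(-1,1,2),im["K"],np.array(im["dist_coeffs"])).reshape(-1,2)
    return np.c_[n[:,0],-n[:,1],-np.ones(len(n))]
def pts_z(im,uv,z):
    d=rays(im,uv)*np.asarray(z)[:,None]; T=im["cam_to_world"]
    return d@T[:3,:3].T+T[:3,3]
def cloud(im,mask):
    v,u=np.nonzero(mask&(im["z_map"]>0)); return pts(im,np.c_[u,v]),np.c_[u,v]
def save(im,name): cv2.imwrite("pics/"+name,im["image"][:,:,::-1])
E
python3 - <<'E'
from h import *
o=ctrl.get_obs(); print(o["t"],o["tool_pos"],o["tool_rot"],ctrl.tcp_to_grasp)
S=[]
for c in ("scene","top"):
    im=eyes.get_image(c); S.append(im["image"]); np.save(f"{c}0.npy",im,allow_pickle=True)
    print(c,im["cam_to_world"][:3,3],-im["cam_to_world"][:3,2],im["K"][0,0])
    for n in ("bread_box","flap","tin","tin_tab","liner","crock","soap","mug","cutlery_pot","flap_handle"):
        for r in nets.silhouettes(c,n)[:3]:
            P,_=cloud(im,r["mask"])
            print(c,n,round(r["p"],2),np.array(r["bbox"]).round(),r["mask"].sum(),np.median(P,0) if len(P) else None, np.percentile(P,[2,98],axis=0).ravel() if len(P) else None)
cv2.imwrite("pics/a.png",cv2.resize(np.vstack([S[0],S[1]]),(450*1,600))[:,:,::-1])
cv2.imwrite("pics/s.png",cv2.resize(S[0],(800,600))[:,:,::-1]);cv2.imwrite("pics/t.png",cv2.resize(S[1],(800,600))[:,:,::-1])
E
```

```text
0.0 [ 0.2419 -0.5756  0.2301] [-3.0776 -0.6204  0.0003] -0.0187
scene [ 1.2605 -0.0265  1.0349] [-0.6542  0.1081 -0.7485] 363.25404386440516
scene bread_box 0.76 [166. 200. 294. 335.] 12376 [0.7732 0.0133 0.1355] [ 0.6319 -0.1539  0.0146  0.91    0.15    0.2794]
scene flap 0.9 [183. 196. 290. 253.] 3975 [0.6586 0.0202 0.1973] [ 0.4661 -0.1145  0.0044  0.7237  0.1526  0.293 ]
scene tin 0.76 [350. 168. 389. 203.] 812 [0.4398 0.5379 0.0599] [0.372  0.4776 0.0071 0.4861 0.6329 0.0663]
scene tin 0.73 [298. 182. 333. 221.] 915 [0.4783 0.3266 0.0597] [0.3909 0.2679 0.0005 0.5282 0.4027 0.0659]
scene tin 0.58 [278. 140. 327. 169.] 831 [0.2414 0.3356 0.0558] [0.1687 0.258  0.0025 0.2904 0.4082 0.0659]
scene tin_tab 0.86 [277. 143. 322. 171.] 763 [0.2442 0.3348 0.0562] [0.1804 0.2594 0.0075 0.2905 0.4037 0.0659]
scene tin_tab 0.85 [347. 167. 385. 203.] 834 [0.4398 0.5368 0.0595] [0.3718 0.4773 0.0024 0.4862 0.6231 0.0663]
scene liner 0.74 [189. 254. 227. 312.] 1703 [ 0.7753 -0.0693  0.097 ] [ 0.6755 -0.1209  0.0934  0.8499 -0.0173  0.1009]
scene crock 0.88 [249. 260. 270. 290.] 414 [0.7996 0.0
[... 1700 characters left out ...]
4028 0.0679]
top liner 0.7 [276. 117. 311. 160.] 953 [ 0.7582 -0.0701  0.0967] [ 0.6891 -0.1224  0.0908  0.8481 -0.019   0.2452]
top crock 0.62 [251. 119. 270. 139.] 220 [0.768  0.0681 0.1623] [0.7383 0.0421 0.1114 0.8024 0.0939 0.2434]
top soap 0.68 [349. 208. 377. 222.] 290 [ 0.4671 -0.3287  0.1106] [ 0.4455 -0.356   0.0102  0.4948 -0.3134  0.1719]
top mug 0.82 [182. 155. 208. 184.] 435 [0.6491 0.3273 0.0361] [0.6009 0.2835 0.0011 0.6775 0.3671 0.094 ]
top cutlery_pot 0.75 [349. 152. 379. 179.] 500 [ 0.6669 -0.3349  0.0737] [ 0.6247 -0.3768  0.0025  0.7057 -0.2947  0.1945]
top flap_handle 0.6 [234. 146. 316. 170.] 795 [0.6416 0.0186 0.213 ] [ 0.6174 -0.1217  0.1064  0.6734  0.1583  0.2949]
```

View pics/s.png

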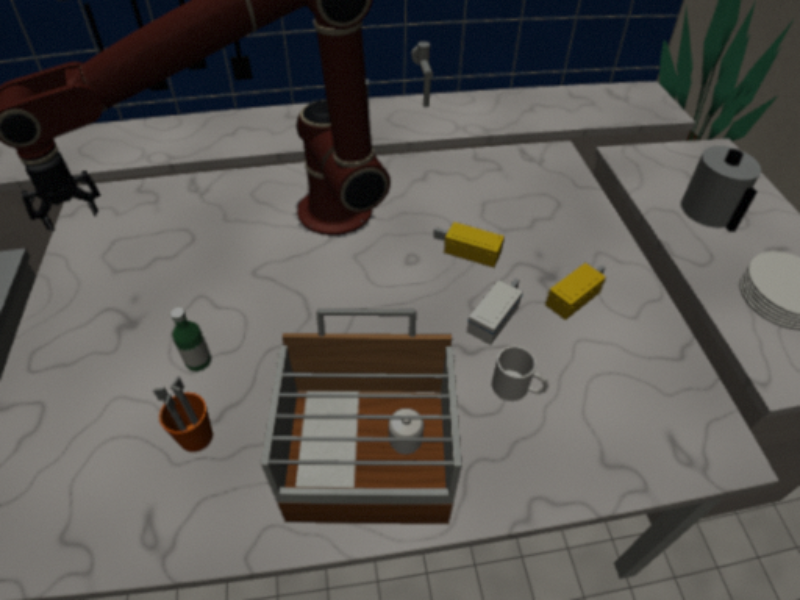

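View pics/t.png

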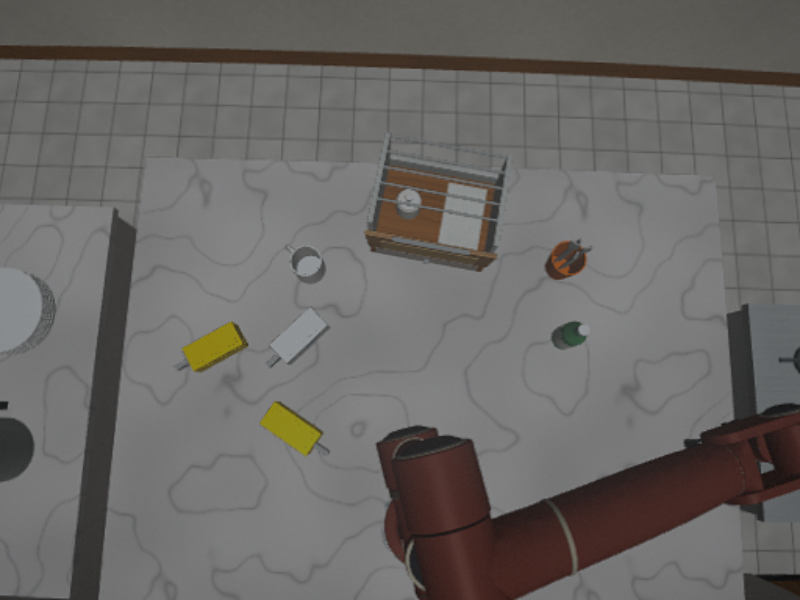

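The scene view shows the box in the middle with the flap ajar and its handle at about (367,315). The liner is at (328,440), on the world −y side, and the crock at (405,430). The white tin is at (495,310), beside two yellow look-alikes. In the top view the white tin is at (300,335) with its tab at lower left (270,362).

```bash
cat > m.py <<'E'
from h import *
from scipy.optimize import least_squares
ims={c:np.load(f"{c}0.npy",allow_pickle=True).item() for c in("scene","top")}
def yaw_rect(P):
    (c,s,a)=cv2.minAreaRect((P[:,:2]*1000).astype(np.float32)); return np.array(c),np.array(s),a
for c,im in ims.items():
    P,uv=cloud(im,np.ones(im["z_map"].shape,bool)); rgb=im["image"][uv[:,1],uv[:,0]].astype(int)
    near=(abs(P[:,0]-.76)<.2)&(abs(P[:,1])<.2)
    w=near&(P[:,2]>.238)&(P[:,2]<.252)&(P[:,0]>.66); print(c,"walltop",w.sum(),yaw_rect(P[w]),np.median(P[w,2]))
    hd=near&(P[:,2]>.272)&(P[:,0]<.72); Q=P[hd]; print("handle",hd.sum(),np.median(Q,0),np.percentile(Q,[2,98],axis=0))
    fl=near&(abs(P[:,2]-.0955)<.006)&(P[:,0]>.6); print("floor",yaw_rect(P[fl]),np.median(P[fl,2]))
    li=fl&(rgb[:,2]>100)&(rgb[:,0]-rgb[:,2]<25); print("liner",li.sum(),yaw_rect(P[li]),np.median(P[li],0))
    t=(abs(P[:,0]-.46)<.12)&(abs(P[:,1]-.33)<.12)&(rgb[:,0]-rgb[:,2]<60)
    tt=t&(P[:,2]>.053)&(P[:,2]<.07); print("tintop",tt.sum(),yaw_rect(P[tt]),np.median(P[tt],0))
    tb=t&(P[:,2]>.025)&(P[:,2]<.05); Q=P[tb]; print("tab/side",tb.sum(),Q[np.argsort(Q[:,0])[:6]])
E
python3 m.py
```

```text
scene walltop 2348 (array([767.8904,   1.4612]), array([300.5939, 250.4655]), 81.06396484375) 0.24538852199624817
handle 302 [0.6334 0.0197 0.2913] [[ 0.6168 -0.0598  0.2745]
 [ 0.6524  0.1052  0.2955]]
floor (array([779.5179,   0.3781]), array([296.3832, 226.3646]), 80.8593978881836) 0.09657579488050061
liner 1785 (array([755.9063, -67.4157]), array([ 99.5543, 194.4093]), 81.29967498779297) [ 0.7727 -0.0684  0.097 ]
tintop 579 (array([459.8074, 334.7606]), array([ 67.785 , 143.5056]), 45.72511291503906) [0.4652 0.3311 0.0618]
tab/side 153 [[0.3773 0.4107 0.0463]
 [0.3817 0.4054 0.0463]
 [0.3831 0.4087 0.0472]
 [0.3836 0.4125 0.0471]
 [0.3838 0.4153 0.0304]
 [0.3847 0.4159 0.0256]]
top walltop 1132 (array([766.2482,   0.6874]), array([300.6112, 251.7713]), 80.97687530517578) 0.24499605822274828
handle 181 [0.629  0.0244 0.2917] [[ 0.6146 -0.0562  0.2865]
 [ 0.6447  0.1021  0.2966]]
floor (array([769.8405,   2.6082]), array([283.2514, 226.5479]), 80.94953155517578) 0.09599314559921834
liner 859 (array([768.858 , -69.9693]), array([101.5319, 165.7418]), 80.89242553710938) [ 0.7582 -0.0676  0.0965]
tintop 606 (array([452.371 , 338.1812]), array([ 66.2512, 150.9012]), 46.23103713989258) [0.4559 0.3345 0.0617]
tab/side 76 [[0.3774 0.4045 0.0492]
 [0.3775 0.4091 0.0459]
 [0.3781 0.4027 0.0396]
 [0.3811 0.4128 0.0482]
 [0.3813 0.4093 0.0464]
 [0.3815 0.4056 0.0454]]
```

```bash
cat > m2.py <<'E'
from m import *
print("-----")
a=np.radians(-9.05); X=np.array([np.cos(a),np.sin(a)]); Y=np.array([-X[1],X[0]])
for c,im in ims.items():
    P,uv=cloud(im,np.ones(im["z_map"].shape,bool)); f=P[:,:2]@X; l=P[:,:2]@Y-.1205; z=P[:,2]
    n=(abs(l)<.18)&(f>.55)&(f<.95)
    for s in (-1,1):
        w=n&(abs(l-s*.144)<.008)&(abs(z-.245)<.005); print(c,"wall",s,w.sum(),np.percentile(f[w],[0,3,97,100]),np.median(l[w]))
    w=n&(abs(l)<.12)&(abs(z-.135)<.004)&(f>.83); print("back",w.sum(),np.percentile(f[w],[3,50,97]) if w.any() else 0)
    w=n&(abs(l)<.07)&(z>.285); print("bar",w.sum(),np.percentile(f[w],[3,50,97]),np.percentile(z[w],[3,50,97]),np.percentile(l[n&(z>.285)],[1,50,99]))
    w=n&(abs(l)<.12)&(z>.12)&(z<.23)&(f<.69); print("panel",w.sum(),np.polyfit(z[w]-.095,f[w],1))
E
python3 m2.py | sed '1,/-----/d'
```

```text
scene wall -1 359 [0.6302 0.6406 0.8783 0.8829] -0.1414923832582307
scene wall 1 417 [0.6329 0.6402 0.8779 0.883 ] 0.14523300675908007
back 431 [0.8718 0.8777 0.8829]
bar 217 [0.6177 0.6228 0.6264] [0.2867 0.2921 0.2953] [-0.0805 -0.0002  0.0856]
panel 1912 [-0.1166  0.6598]
top wall -1 198 [0.631  0.6366 0.8708 0.8789] -0.14234993101990837
top wall 1 221 [0.6309 0.6369 0.874  0.8824] 0.14408779945377026
back 166 [0.8688 0.8748 0.8817]
bar 152 [0.6126 0.6174 0.6237] [0.2866 0.2919 0.2962] [-0.0813  0.0022  0.0827]
panel 327 [-0.1036  0.6453]
```

```bash
cat > plan.py <<'E'
from h import *
a=np.radians(-9.05); X=np.array([np.cos(a),np.sin(a),0]); Y=np.array([-X[1],X[0],0]); Z=np.array([0,0,1.])
HF,HL=.6595,.1217           # hinge forward, lateral
def bx(x,y,z): return (HF+.11+x)*X+(HL+y)*Y+z*Z      # box coords -> world (z above counter)
def rot(xdir,lean=0):       # tool down, tool x along xdir; lean: tips towards xdir
    x=np.array(xdir,float); z=-Z; Rm=np.c_[x,np.cross(z,x),z]
    return R.from_matrix(Rm)*R.from_rotvec([0,lean,0])
RH=rot(Y)                   # fingers close along box x
def plan(wps,start=None):
    """wps: (pos,rot,grip,n). prints rounded rows"""
    o=ctrl.get_obs(); p,r=(np.array(o["tool_pos"]),R.from_rotvec(o["tool_rot"])) if start is None else start
    out=[]
    for (q,s,g,n) in wps:
        q=np.asarray(q)
        for k in range(n):
            f=1/(n-k); d=r.inv().apply((q-p)*f)/.06; w=(r.inv()*s).as_rotvec()*f/.1
            d,w=d.round(2),w.round(2); out+=list(d)+list(w)+[g]
            if max(abs(d).max(),abs(w).max())>1: print("OVER",d,w)
            p=p+r.apply(d*.06); r=r*R.from_rotvec(w*.1)
    print(len(out)//7,"rows; end",p,r.as_rotvec()); print("["+",".join("%g"%(v+0) for v in out)+"]")
def arc(th): return np.array([-.11-(.018*np.cos(th)+.195*np.sin(th)),0,.095+.195*np.cos(th)-.018*np.sin(th)])
E
python3 -c "
from plan import *
p=bx(-.11-.039,0,.36);print(p)
plan([(p,RH,40,17)])"
```

```text
[0.6319 0.0226 0.36  ]
17 rows; end [0.632  0.0228 0.3597] [ 2.3899  2.0391 -0.    ]
[0.58,-0.39,-0.13,0,0,-0.6,40,0.6,-0.36,-0.13,0,0,-0.6,40,0.62,-0.32,-0.13,0,0,-0.6,40,0.64,-0.28,-0.13,0,0,-0.6,40,0.66,-0.24,-0.12,0,0,-0.6,40,0.67,-0.2,-0.13,0,0,-0.6,40,0.68,-0.16,-0.12,0,0,-0.6,40,0.69,-0.12,-0.13,0,0,-0.6,40,0.7,-0.08,-0.12,0,0,-0.59,40,0.7,-0.04,-0.13,0,0,-0.6,40,0.7,0,-0.12,0,0,-0.59,40,0.7,0.04,-0.13,0,0,-0.6,40,0.7,0.08,-0.12,0,0,-0.59,40,0.69,0.12,-0.13,0,0,-0.6,40,0.68,0.17,-0.12,0,0,-0.59,40,0.67,0.21,-0.13,0,0,-0.6,40,0.66,0.24,-0.12,0,0,-0.59,40]
```

Emit:
jog_arm --commands '[0.58,-0.39,-0.13,0,0,-0.6,40,0.6,-0.36,-0.13,0,0,-0.6,40,0.62,-0.32,-0.13,0,0,-0.6,40,0.64,-0.28,-0.13,0,0,-0.6,40,0.66,-0.24,-0.12,0,0,-0.6,40,0.67,-0.2,-0.13,0,0,-0.6,40,0.68,-0.16,-0.12,0,0,-0.6,40,0.69,-0.12,-0.13,0,0,-0.6,40,0.7,-0.08,-0.12,0,0,-0.59,40,0.7,-0.04,-0.13,0,0,-0.6,40,0.7,0,-0.12,0,0,-0.59,40,0.7,0.04,-0.13,0,0,-0.6,40,0.7,0.08,-0.12,0,0,-0.59,40,0.69,0.12,-0.13,0,0,-0.6,40,0.68,0.17,-0.12,0,0,-0.59,40,0.67,0.21,-0.13,0,0,-0.6,40,0.66,0.24,-0.12,0,0,-0.59,40]'

```text
t: 3.22
tool_pos: [0.6326, 0.0241, 0.36]
tool_rot: [2.388, 2.041, 0.0]
contact_force: [0.2, 0.1, 0.0]
opening: 0.0401
grip_force: 0.0
```

```bash
cat > w.py <<'E'
from plan import *
o=ctrl.get_obs(); print(o["t"],o["tool_pos"],R.from_rotvec(o["tool_rot"]).as_matrix()[:,0],o["opening"])
im=eyes.get_image("wrist"); np.save("wr1.npy",im,allow_pickle=True); print(im["cam_to_world"][:3,3],-im["cam_to_world"][:3,2])
P,uv=cloud(im,np.ones(im["z_map"].shape,bool)); B=np.c_[P@X-HF-.11,P@Y-HL,P[:,2]]
def st(n,m): print(n,m.sum(),np.percentile(B[m],[3,50,97],axis=0).T.round(4).tolist() if m.any() else 0)
for lo,hi in((-.07,-.045),(-.02,.02),(.045,.07)): st("bar",(B[:,2]>.27)&(B[:,2]<.305)&(B[:,1]>lo)&(B[:,1]<hi)&(abs(B[:,0]+.15)<.05))
st("paneltop",(abs(B[:,2]-.245)<.006)&(abs(B[:,1])<.1)&(abs(B[:,0]+.12)<.04))
for s in(-1,1): st("wall%d"%s,(abs(B[:,2]-.245)<.006)&(abs(B[:,1]-s*.144)<.012))
st("floor",(abs(B[:,2]-.095)<.006)&(B[:,0]>-.1))
save(im,"w1.png")
E
python3 w.py
```

```text
3.225 [0.6326 0.0241 0.36  ] [ 0.1554  0.9879 -0.0001] 0.0401382162989664
[0.6452 0.1002 0.5013] [-0.0468 -0.2952 -0.9543]
bar 451 [[-0.1552, -0.1499, -0.144], [-0.0693, -0.0573, -0.0459], [0.2866, 0.2904, 0.2921]]
bar 916 [[-0.1555, -0.1499, -0.1443], [-0.0188, 0.0004, 0.0189], [0.2868, 0.2904, 0.2921]]
bar 717 [[-0.1551, -0.1498, -0.1441], [0.0458, 0.0579, 0.069], [0.2869, 0.2904, 0.2921]]
paneltop 3144 [[-0.1381, -0.1323, -0.1269], [-0.0895, 0.0156, 0.0956], [0.2402, 0.2419, 0.2443]]
wall-1 1026 [[-0.136, 0.0589, 0.091], [-0.148, -0.1402, -0.1337], [0.2396, 0.2433, 0.2447]]
wall1 511 [[-0.1374, -0.0512, 0.0274], [0.1323, 0.1358, 0.1392], [0.2392, 0.242, 0.2443]]
floor 29177 [[-0.095, -0.0104, 0.0999], [-0.1277, 0.0101, 0.1347], [0.0922, 0.094, 0.0964]]
```

```bash
python3 -c "
from plan import *
plan([(bx(-.1497,0,.267),RH,30,4),(bx(-.1497,0,.267),RH,5,4)])"
```

```text
8 rows; end [0.6312 0.0227 0.267 ] [ 2.3892  2.0394 -0.0002]
[-0.03,-0.01,0.39,0.01,-0.01,0.02,30,-0.02,-0.01,0.39,0,-0.01,0.02,30,-0.03,-0.01,0.39,0.01,-0.01,0.02,30,-0.02,-0.01,0.39,0,-0.01,0.01,30,0,0,0,0,0,0,5,0,0,0,0,0,0,5,0,0,0,0,0,0,5,0,0,0,0,0,0,5]
```

Emit:
jog_arm --commands '[-0.03,-0.01,0.39,0,0,0.02,30,-0.02,-0.01,0.39,0,0,0.02,30,-0.03,-0.01,0.39,0,0,0.02,30,-0.02,-0.01,0.39,0,0,0.01,30,0,0,0,0,0,0,5,0,0,0,0,0,0,5,0,0,0,0,0,0,5]' --newtons 40

```text
t: 4.15
tool_pos: [0.6278, 0.0172, 0.2638]
tool_rot: [-2.395, -2.029, 0.004]
contact_force: [1.8, -2.0, -14.3]
opening: 0.0106
grip_force: 38.8
```

```bash
python3 -c "
from plan import *
o=ctrl.get_obs();p=o['tool_pos'];print(p@X-HF-.11,p@Y-HL)
ths=np.linspace(.11,1.571,15)[1:]
off=np.array([0,0,-.0187])
plan([(bx(*(arc(t)+off)),RH,5,1) for t in ths]+[(bx(*(arc(1.571)+off+[0,0,-.002])),RH,5,1)])"
```

```text
-0.1521955292974404 -0.00597901841892283
15 rows; end [0.4777 0.0474 0.0563] [-2.3895 -2.0387 -0.    ]
[0.1,-0.28,0.01,-0.03,0.01,-0.07,5,0,-0.32,0.12,0,0,0,5,0,-0.31,0.16,0,0,0,5,0,-0.28,0.18,0,0,0,5,0,-0.27,0.21,0,0,0,5,0,-0.24,0.24,0,0,0,5,0,-0.22,0.26,0,0,0,5,0,-0.19,0.29,0,0,0,5,0,-0.15,0.3,0,0,0,5,0,-0.13,0.31,0,0,0,5,0,-0.09,0.33,0,0,0,5,0,-0.06,0.34,0,0,0,5,0,-0.02,0.34,0,0,0,5,0,0.01,0.34,0,0,0,5,0,0,0.03,0,0,0,5]
```

```bash
python3 -c "
from plan import *
ths=np.linspace(.11,1.571,15)[1:]
off=np.array([0,0,-.0187])
plan([(bx(*(arc(t)+off)),RH,5,1) for t in ths]+[(bx(*(arc(1.571)+off+[0,0,-.003])),RH,5,2)],start=(np.array([.6312,.0227,.267]),RH))"
```

```text
16 rows; end [0.4777 0.0471 0.0552] [2.3898 2.0393 0.    ]
[0,-0.32,0.07,0,0,0,5,0,-0.32,0.12,0,0,0,5,0,-0.31,0.15,0,0,0,5,0,-0.28,0.18,0,0,0,5,0,-0.27,0.21,0,0,0,5,0,-0.24,0.24,0,0,0,5,0,-0.22,0.26,0,0,0,5,0,-0.19,0.29,0,0,0,5,0,-0.16,0.3,0,0,0,5,0,-0.12,0.32,0,0,0,5,0,-0.09,0.32,0,0,0,5,0,-0.06,0.34,0,0,0,5,0,-0.02,0.34,0,0,0,5,0,0.01,0.34,0,0,0,5,0,0,0.02,0,0,0,5,0,0,0.03,0,0,0,5]
```

Emit:
jog_arm --commands '[0,-0.32,0.07,0,0,0,5,0,-0.32,0.12,0,0,0,5,0,-0.31,0.15,0,0,0,5,0,-0.28,0.18,0,0,0,5,0,-0.27,0.21,0,0,0,5,0,-0.24,0.24,0,0,0,5,0,-0.22,0.26,0,0,0,5,0,-0.19,0.29,0,0,0,5,0,-0.16,0.3,0,0,0,5,0,-0.12,0.32,0,0,0,5,0,-0.09,0.32,0,0,0,5,0,-0.06,0.34,0,0,0,5,0,-0.02,0.34,0,0,0,5,0,0.01,0.34,0,0,0,5,0,0,0.02,0,0,0,5,0,0,0.03,0,0,0,5]'

```text
t: 6.15
tool_pos: [0.4773, 0.0414, 0.0572]
tool_rot: [2.393, 2.029, 0.0]
contact_force: [-3.7, -5.5, 1.5]
opening: 0.0105
grip_force: 42.2
```

```bash
python3 -c "
from plan import *
o=ctrl.get_obs();p=o['tool_pos'];print(p@X-HF-.11,p@Y-HL,o['tool_rot'],o['contact_force'],o['q'])
im=eyes.get_image('top');P,uv=cloud(im,np.ones(im['z_map'].shape,bool)); B=np.c_[P@X-HF-.11,P@Y-HL,P[:,2]]
for lo,hi in((-.255,-.24),(-.2,-.18),(-.15,-.12)):
  m=(B[:,0]>lo)&(B[:,0]<hi)&(abs(B[:,1])>.06)&(abs(B[:,1])<.14);print(np.percentile(B[m,2],[10,50,90]))
"
```

```text
-0.3047039261488191 -0.00570594998649572 [2.3928 2.0286 0.0002] [-3.724  -5.5363  1.5177] [-0.067  -0.1241  2.0925 -0.0035  1.1699  0.0987]
[-0.0007  0.0951  0.0993]
[0.0922 0.096  0.0993]
[0.0924 0.0959 0.0997]
```

```bash
python3 -c "
from plan import *
t=np.radians(135.5); RT=rot([np.cos(t),np.sin(t),0])
o=ctrl.get_obs();p=np.array(o['tool_pos'])
plan([(p,RH,32,3),(p+[0,0,.12],RH,32,4),([.457,.336,.2],RT,85,10)])"
```

```text
17 rows; end [0.4567 0.3359 0.2   ] [-1.1887 -2.9077 -0.0001]
[0,0,0,0.01,0.01,-0.02,32,0,0,0,0.01,0.01,-0.02,32,0,0,0,0.02,0.01,-0.02,32,0,0,-0.5,0,0,0,32,0,0,-0.5,0,0,0,32,0,0,-0.5,0,0,0,32,0,0,-0.5,0,0,0,32,0.48,-0.11,-0.04,0,0,-0.95,85,0.49,-0.06,-0.04,0,0,-0.95,85,0.49,-0.02,-0.04,0,0,-0.95,85,0.49,0.03,-0.04,0,0,-0.95,85,0.49,0.07,-0.04,0,0,-0.95,85,0.48,0.12,-0.04,0,0,-0.96,85,0.46,0.17,-0.04,0,0,-0.95,85,0.45,0.21,-0.03,0,0,-0.96,85,0.42,0.25,-0.04,0,0,-0.95,85,0.4,0.28,-0.03,0,0,-0.96,85]
```

Emit:
jog_arm --commands '[0,0,0,0,0,0,32,0,0,0,0,0,0,32,0,0,-0.5,0,0,0,32,0,0,-0.5,0,0,0,32,0,0,-0.5,0,0,0,32,0,0,-0.5,0,0,0,32,0.48,-0.11,-0.04,0,0,-0.95,85,0.49,-0.06,-0.04,0,0,-0.95,85,0.49,-0.02,-0.04,0,0,-0.95,85,0.49,0.03,-0.04,0,0,-0.95,85,0.49,0.07,-0.04,0,0,-0.95,85,0.48,0.12,-0.04,0,0,-0.96,85,0.46,0.17,-0.04,0,0,-0.95,85,0.45,0.21,-0.03,0,0,-0.96,85,0.42,0.25,-0.04,0,0,-0.95,85,0.4,0.28,-0.03,0,0,-0.96,85,0,0,0,0,0,0,85]'

```text
t: 8.32
tool_pos: [0.4567, 0.3393, 0.1983]
tool_rot: [1.195, 2.905, 0.003]
contact_force: [0.3, -0.3, 0.7]
opening: 0.0849
grip_force: 0.0
```

```bash
cat > w2.py <<'E'
from plan import *
o=ctrl.get_obs(); print(o["t"],o["tool_pos"],R.from_rotvec(o["tool_rot"]).as_matrix()[:,0],o["q"])
im=eyes.get_image("wrist"); P,uv=cloud(im,np.ones(im["z_map"].shape,bool)); rgb=im["image"][uv[:,1],uv[:,0]].astype(int)
r=nets.silhouettes("wrist","tin"); print([(round(x["p"],2),x["bbox"]) for x in r])
near=(np.hypot(P[:,0]-.45,P[:,1]-.34)<.13)&(rgb[:,0]-rgb[:,2]<60)
m=near&(P[:,2]>.054)&(P[:,2]<.066); print("top",m.sum(),np.median(P[m],0),cv2.minAreaRect((P[m,:2]*1000).astype(np.float32)))
Q=P[m,:2]; c=Q.mean(0); w,V=np.linalg.eigh(np.cov((Q-c).T)); print("pca",c,np.degrees(np.arctan2(V[1,1],V[0,1])),np.sqrt(w*12))
m=near&(P[:,2]>.03)&(P[:,2]<.052)&(P[:,0]<.42); 
if m.any(): print("tab",m.sum(),np.median(P[m],0),np.percentile(P[m],[3,97],axis=0))
save(im,"w2.png")
im=eyes.get_image("top"); 
E
python3 w2.py
```

```text
8.325 [0.4567 0.3393 0.1983] [-0.7105  0.7037 -0.0001] [ 0.508  -0.0589  1.7799  0.0004  1.4188 -0.2823]
[(0.91, [2.4, 0.6, 164.1, 43.2]), (0.87, [338.7, 1.4, 454.4, 73.6]), (0.83, [215.1, 52.7, 294.5, 254.7]), (0.41, [72.0, 380.9, 86.5, 384.0])]
top 10877 [0.4528 0.3412 0.0595] ((458.2606201171875, 335.7381286621094), (66.1273422241211, 139.7961883544922), 45.81111526489258)
pca [0.4541 0.3398] 135.7978574068544 [0.0651 0.1376]
tab 726 [0.3936 0.3976 0.0455] [[0.3796 0.373  0.0437]
 [0.4095 0.4123 0.0472]]
```

View pics/w2.png

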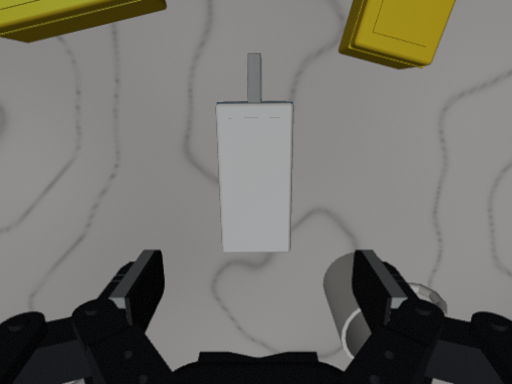

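```bash
python3 -c "
from plan import *
t=np.radians(135.8); RT=rot([np.cos(t),np.sin(t),0])
plan([([.4583,.3357,.10],RT,85,3),([.4583,.3357,.020],RT,85,4)])"
```

```text
7 rows; end [0.4581 0.3359 0.0198] [1.1822 2.9103 0.0001]
[-0.01,0,0.54,0,0,-0.04,85,-0.01,0,0.54,0,0,-0.04,85,-0.01,0,0.54,0,0,-0.04,85,0,0,0.33,0,0,0,85,0,0,0.34,0,0,0,85,0,0,0.33,0,0,0,85,0,0,0.34,0,0,0,85]
```

Emit:
jog_arm --commands '[-0.02,-0.01,0.54,0,0,-0.04,85,-0.02,0,0.54,0,0,-0.04,85,-0.02,0,0.54,0,0,-0.04,85,0,0,0.33,0,0,0,85,0,0,0.33,0,0,0,85,0,0,0.33,0,0,0,85,0,0,0.34,0,0,0,85,0,0,0,0,0,0,85]'

```text
t: 9.48
tool_pos: [0.4573, 0.3338, 0.0178]
tool_rot: [-1.18, -2.909, 0.005]
contact_force: [0.1, -0.1, -0.8]
opening: 0.085
grip_force: 0.0
```

Emit:
jog_arm --commands '[0,0,0,0,0,0,58,0,0,0,0,0,0,58,0,0,0,0,0,0,58]' --newtons 50

```text
t: 9.85
tool_pos: [0.4595, 0.335, 0.0211]
tool_rot: [1.181, 2.91, 0.002]
contact_force: [0.6, 0.8, -0.0]
opening: 0.0653
grip_force: 58.5
```

```bash
python3 -c "
from plan import *
RP=rot(-X); p=bx(-.183,-.07,.16); print(p)
plan([([.459,.335,.16],R.from_rotvec(ctrl.get_obs()['tool_rot']),58,5),(p,RP,58,12)])"
```

```text
[ 0.5873 -0.0412  0.16  ]
17 rows; end [ 0.5874 -0.0412  0.1602] [0.2476 3.1314 0.0003]
[0,0,-0.46,0,0,0,58,0,0,-0.46,0,0,0,58,0,0,-0.47,0,0,0,58,0,0,-0.46,0,0,0,58,0.01,0,-0.47,0,0,0,58,-0.49,-0.25,0,0,0,-0.51,58,-0.48,-0.28,0,0,0,-0.51,58,-0.46,-0.3,0,0,0,-0.51,58,-0.45,-0.32,0,0,0,-0.51,58,-0.43,-0.35,0,0,0,-0.51,58,-0.41,-0.37,0,0,0,-0.51,58,-0.4,-0.39,0,0,0,-0.51,58,-0.37,-0.4,0,0,0,-0.51,58,-0.35,-0.42,0,0,0,-0.51,58,-0.33,-0.44,0,0,0,-0.51,58,-0.31,-0.46,0,0.01,0.01,-0.51,58,-0.29,-0.48,0,0,0,-0.52,58]
```

Emit:
jog_arm --commands '[0,0,-0.46,0,0,0,58,0,0,-0.46,0,0,0,58,0,0,-0.47,0,0,0,58,0,0,-0.46,0,0,0,58,0.01,0,-0.47,0,0,0,58,-0.49,-0.25,0,0,0,-0.51,58,-0.48,-0.28,0,0,0,-0.51,58,-0.46,-0.3,0,0,0,-0.51,58,-0.45,-0.32,0,0,0,-0.51,58,-0.43,-0.35,0,0,0,-0.51,58,-0.41,-0.37,0,0,0,-0.51,58,-0.4,-0.39,0,0,0,-0.51,58,-0.37,-0.4,0,0,0,-0.51,58,-0.35,-0.42,0,0,0,-0.51,58,-0.33,-0.44,0,0,0,-0.51,58,-0.31,-0.46,0,0,0,-0.51,58,-0.29,-0.48,0,0,0,-0.52,58,0,0,0,0,0,0,58,0,0,0,0,0,0,58]'

```text
t: 12.22
tool_pos: [0.5861, -0.041, 0.1582]
tool_rot: [-0.248, -3.13, -0.001]
contact_force: [-0.0, -0.3, -4.7]
opening: 0.0652
grip_force: 58.5
```

```bash
cat > w3.py <<'E'
from plan import *
o=ctrl.get_obs(); p=o["tool_pos"]; print(o["t"],p@X-HF-.11,p@Y-HL,p[2],R.from_rotvec(o["tool_rot"]).as_matrix().T@np.c_[X,Y,Z],o["q"])
S=[]
for c in("wrist","scene"):
    im=eyes.get_image(c); S.append(im["image"]); P,uv=cloud(im,np.ones(im["z_map"].shape,bool)); rgb=im["image"][uv[:,1],uv[:,0]].astype(int)
    B=np.c_[P@X-HF-.11,P@Y-HL,P[:,2]]
    top=.0211+p[2]-.0211-.0211+.06
    m=(abs(B[:,2]-top)<.006)&(abs(B[:,1]+.07)<.06)&(abs(B[:,0]+.183)<.12)&(rgb.min(1)>90)
    if m.sum()>50: print(c,"tintop",m.sum(),np.median(B[m],0),cv2.minAreaRect((B[m,:2]*1000).astype(np.float32)))
    m=(abs(B[:,2]-.0955)<.005)&(abs(B[:,1])<.14)&(B[:,0]<-.12)&(B[:,0]>-.27); print("flap z",m.sum(),np.median(B[m],0))
    m=(abs(B[:,2]-.0965)<.005)&(abs(B[:,1])<.13)&(B[:,0]>-.1)&(B[:,0]<.09)&(rgb[:,0]-rgb[:,2]<25)&(rgb.min(1)>90); print("liner",m.sum(),cv2.minAreaRect((B[m,:2]*1000).astype(np.float32)) if m.any() else 0)
cv2.imwrite("pics/w3.png",np.vstack(S)[:,:,::-1][::1,::1][:,:] if 0 else cv2.resize(np.hstack(S),(800,300))[:,:,::-1])
E
python3 w3.py
```

```text
12.225 -0.18429168845059496 -0.0700250042529521 0.15823219436910468 [[-1.      0.0004  0.002 ]
 [ 0.0004  1.      0.0006]
 [-0.002   0.0006 -1.    ]] [-0.1968  0.0212  1.7697  0.0005  1.3527 -1.6094]
wrist tintop 45547 [-0.2164 -0.0691  0.1968] ((-205.17172241210938, -69.37236022949219), (76.90274810791016, 99.46231842041016), 89.7000732421875)
flap z 34159 [-0.2017  0.0418  0.0939]
liner 3 ((-86.68148803710938, -6.009820938110352), (2.0612599849700928, 0.13082735240459442), 6.017085075378418)
scene tintop 513 [-0.1539 -0.0696  0.1992] ((-157.5258331298828, -69.33152770996094), (65.07252502441406, 85.76329803466797), 89.22649383544922)
flap z 2215 [-0.184   0.0341  0.0965]
liner 1801 ((-6.227455139160156, -30.31163787841797), (178.65957641601562, 184.25880432128906), 89.83528137207031)
```

View pics/w3.png

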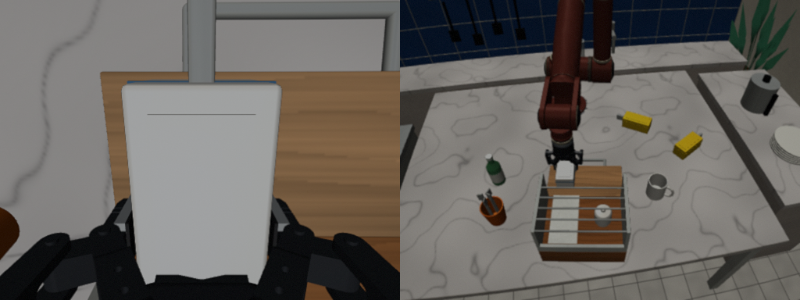

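Emit:
jog_arm --commands '[0,0,0.25,0,0,0,58,0,0,0.2,0,0,0,58,0,0,0.15,0,0,0,58,0,0,0.06,0,0,0,58,0,0,0.02,0,0,0,58,0,0,0,0,0,0,58]'

```text
t: 13.08
tool_pos: [0.5872, -0.0415, 0.1189]
tool_rot: [0.248, 3.131, -0.0]
contact_force: [-0.2, 0.1, -4.8]
opening: 0.0647
grip_force: 58.5
```

Emit:
jog_arm --commands '[0,0,0.02,0,0,0,58,0,0,0.02,0,0,0,58,0,0,0,0,0,0,58]'

```text
t: 13.45
tool_pos: [0.587, -0.0415, 0.1162]
tool_rot: [0.248, 3.132, -0.0]
contact_force: [0.3, -0.0, -4.9]
opening: 0.0651
grip_force: 58.5
```

Emit:
jog_arm --commands '[0,0,0.02,0,0,0,58,0,0,0,0,0,0,58]'

```text
t: 13.7
tool_pos: [0.587, -0.0415, 0.1161]
tool_rot: [0.247, 3.132, -0.0]
contact_force: [-5.3, -0.4, 4.8]
opening: 0.0653
grip_force: 59.4
```

```bash
cat >> plan.py <<'E'
L=np.radians(20); RL=rot(-X,-L); zl=np.sin(L)*X-np.cos(L)*Z
def tabtcp(x,y,z=.127): return bx(x,y,z)+.0187*zl
E
python3 -c "
from plan import *
o=ctrl.get_obs();p=np.array(o['tool_pos']); r=R.from_rotvec(o['tool_rot'])
g=tabtcp(-.278,-.0697); print(g)
plan([(p,r,85,3),(p+[0,0,.09],r,85,4),(g-.09*zl,RL,40,6)])"
```

```text
[ 0.4999 -0.027   0.1094]
13 rows; end [ 0.4697 -0.0222  0.1941] [ 0.22    2.7845 -0.0389]
[0,0,0,0,0,0,85,0,0,0,0,0,0,85,0,0,0,0,0,0,85,0,0,-0.37,0,0,0,85,0,0,-0.38,0,0,0,85,0,0,-0.37,0,0,0,85,0,0,-0.38,0,0,0,85,0.33,0,0.03,0,-0.58,0,40,0.33,0,0.01,0,-0.58,0,40,0.33,0,0,0,-0.58,0,40,0.33,0,-0.02,0,-0.58,0,40,0.33,0.01,-0.04,0,-0.58,0,40,0.33,0,-0.07,0,-0.59,0,40]
```

Emit:
jog_arm --commands '[0,0,0,0,0,0,85,0,0,0,0,0,0,85,0,0,0,0,0,0,85,0,0,-0.37,0,0,0,85,0,0,-0.38,0,0,0,85,0,0,-0.37,0,0,0,85,0,0,-0.38,0,0,0,85,0.33,0,0.03,0,-0.58,0,40,0.33,0,0.01,0,-0.58,0,40,0.33,0,0,0,-0.58,0,40,0.33,0,-0.02,0,-0.58,0,40,0.33,0.01,-0.04,0,-0.58,0,40,0.33,0,-0.07,0,-0.59,0,40,0,0,0,0,0,0,40]'

```text
t: 15.45
tool_pos: [0.4682, -0.0218, 0.1922]
tool_rot: [0.22, 2.785, -0.039]
contact_force: [1.1, -0.3, -0.1]
opening: 0.0404
grip_force: 0.0
```

```bash
cat > w4.py <<'E'
from plan import *
o=ctrl.get_obs(); p=np.array(o["tool_pos"]); print(o["t"],p,o["tool_rot"],o["opening"])
S=[]
for c in("wrist","scene","top"):
    im=eyes.get_image(c); S.append(im["image"]); P,uv=cloud(im,np.ones(im["z_map"].shape,bool)); rgb=im["image"][uv[:,1],uv[:,0]].astype(int)
    B=np.c_[P@X-HF-.11,P@Y-HL,P[:,2]]
    reg=(abs(B[:,1]+.07)<.06)&(abs(B[:,0]+.183)<.13)&(rgb.max(1)-rgb.min(1)<40)
    m=reg&(abs(B[:,2]-.1555)<.006)
    if m.sum()>50: print(c,"tintop",m.sum(),np.median(B[m],0),cv2.minAreaRect((B[m,:2]*1000).astype(np.float32)))
    m=reg&(B[:,2]>.118)&(B[:,2]<.148)&(B[:,0]<-.262)&(B[:,0]>-.3)
    if m.sum()>5: print(c,"tab",m.sum(),np.percentile(B[m],[3,50,97],axis=0).T.round(4).tolist())
cv2.imwrite("pics/w4.png",cv2.resize(np.hstack(S[:2]),(800,300))[:,:,::-1])
plan([(tabtcp(-.278,-.0697),RL,40,5)])
E
python3 w4.py
```

```text
15.45 [ 0.4682 -0.0218  0.1922] [ 0.2201  2.7846 -0.0388] 0.040382226899200915
wrist tintop 7825 [-0.2069 -0.0694  0.1545] ((-189.87533569335938, -69.77853393554688), (65.8650894165039, 130.3361053466797), 89.73329162597656)
wrist tab 1018 [[-0.2944, -0.2875, -0.2634], [-0.0753, -0.0699, -0.0641], [0.1199, 0.1399, 0.1412]]
scene tintop 806 [-0.1779 -0.07    0.1568] ((-183.15823364257812, -70.76002502441406), (66.46038818359375, 139.69346618652344), 89.8034896850586)
scene tab 31 [[-0.2899, -0.2772, -0.2639], [-0.076, -0.0697, -0.0644], [0.1277, 0.1432, 0.1462]]
top tintop 634 [-0.1865 -0.0711  0.1563] ((-185.2012481689453, -71.38215637207031), (140.34356689453125, 65.8076400756836), 0.1482720822095871)
top tab 21 [[-0.282, -0.273, -0.2624], [-0.0766, -0.07, -0.0655], [0.1279, 0.1413, 0.1452]]
5 rows; end [ 0.4996 -0.0271  0.1095] [ 0.2204  2.7848 -0.0389]
[0,0,0.3,0,0,0,40,0,0,0.3,0,0,0,40,0.01,0,0.3,0,0,0,40,0,0,0.3,0,0,0,40,0.01,0,0.29,0,0.01,0,40]
```

View pics/w4.png

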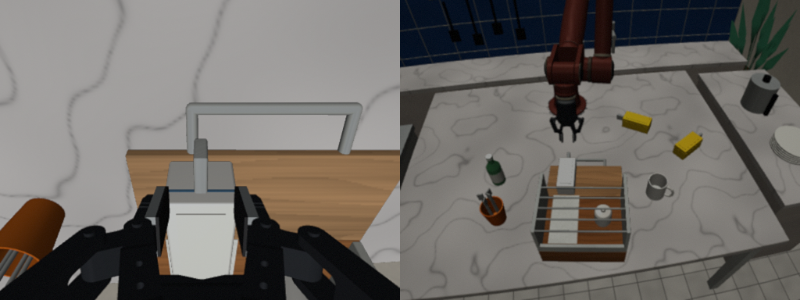

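The tin stands straight on the flap and its tab is between the open fingers, at about (200,155) in the wrist half of the picture.

Emit:
jog_arm --commands '[0,0,0.3,0,0,0,40,0,0,0.3,0,0,0,40,0.01,0,0.3,0,0,0,40,0,0,0.3,0,0,0,40,0.01,0,0.29,0,0,0,40,0,0,0,0,0,0,40,0,0,0,0,0,0,5,0,0,0,0,0,0,5,0,0,0,0,0,0,5]' --newtons 50

```text
t: 16.73
tool_pos: [0.4994, -0.0271, 0.1098]
tool_rot: [0.22, 2.782, -0.039]
contact_force: [1.2, -0.6, 1.3]
opening: 0.0115
grip_force: 49.7
```

```bash
python3 -c "
from plan import *
o=ctrl.get_obs();p=np.array(o['tool_pos']);print(p-tabtcp(-.278,-.0697),p@X-HF-.11,p@Y-HL)
r=R.from_rotvec(o['tool_rot']);q=p+.1975*X
plan([(q,r,5,16)])"
```

```text
[-0.0005 -0.0001  0.0004] -0.27205671104092977 -0.06986130958320524
16 rows; end [ 0.6944 -0.0581  0.11  ] [ 0.2202  2.7822 -0.0394]
[-0.19,0,0.07,0,0,0,5,-0.19,0,0.07,0,0,0,5,-0.19,0,0.07,0,0,0,5,-0.19,0,0.07,0,0,0,5,-0.19,0,0.07,0,0,0,5,-0.19,0,0.07,0,0,0,5,-0.2,0,0.07,0,0,0,5,-0.19,0,0.07,0,0,0,5,-0.2,0,0.07,0,0,0,5,-0.19,0,0.07,0,0,0,5,-0.2,0,0.07,0,0,0,5,-0.19,0,0.07,0,0,0,5,-0.2,0,0.07,0,0,0,5,-0.19,0,0.07,0,0,0,5,-0.2,0,0.08,0,0,0,5,-0.19,0,0.07,0,0,0,5]
```

Emit:
jog_arm --commands '[-0.19,0,0.07,0,0,0,5,-0.19,0,0.07,0,0,0,5,-0.19,0,0.07,0,0,0,5,-0.19,0,0.07,0,0,0,5,-0.19,0,0.07,0,0,0,5,-0.19,0,0.07,0,0,0,5,-0.2,0,0.07,0,0,0,5,-0.19,0,0.07,0,0,0,5]'

```text
t: 17.73
tool_pos: [0.5954, -0.042, 0.1098]
tool_rot: [0.22, 2.785, -0.039]
contact_force: [-8.4, -0.0, 9.0]
opening: 0.0115
grip_force: 51.1
```

```bash
python3 -c "
from plan import *
o=ctrl.get_obs();p=np.array(o['tool_pos']);print(p@X-HF-.11,p@Y-HL,p[2],o['contact_force'],o['wrist_torque'])
q=bx(-.0745,p@Y-HL,.1100)
plan([(q,R.from_rotvec(o['tool_rot']),5,8)])"
```

```text
-0.17495217172722388 -0.0694949837627643 0.10977853757722293 [-8.4103 -0.0039  8.9904] [0.1392 0.7935 0.0325]
8 rows; end [ 0.6943 -0.0577  0.1098] [ 0.2196  2.7853 -0.0386]
[-0.2,0,0.07,0,0,0,5,-0.2,0,0.07,0,0,0,5,-0.2,0,0.07,0,0,0,5,-0.19,0,0.07,0,0,0,5,-0.2,0,0.07,0,0,0,5,-0.19,0,0.07,0,0,0,5,-0.2,0,0.07,0,0,0,5,-0.19,0,0.08,0,0,0,5]
```

Emit:
jog_arm --commands '[-0.2,0,0.06,0,0,0,5,-0.2,0,0.06,0,0,0,5,-0.2,0,0.07,0,0,0,5,-0.19,0,0.07,0,0,0,5,-0.2,0,0.07,0,0,0,5,-0.19,0,0.07,0,0,0,5,-0.2,0,0.07,0,0,0,5,-0.19,0,0.07,0,0,0,5,0,0,0,0,0,0,5]'

```text
t: 18.85
tool_pos: [0.6946, -0.0581, 0.1099]
tool_rot: [0.22, 2.784, -0.039]
contact_force: [1.1, 0.1, -2.4]
opening: 0.0112
grip_force: 49.3
```

```bash
cat > w5.py <<'E'
from plan import *
o=ctrl.get_obs(); p=np.array(o["tool_pos"]); print(o["t"],p@X-HF-.11,p@Y-HL,p[2],o["opening"],o["contact_force"])
S=[]
for c in("scene","top"):
    im=eyes.get_image(c); S.append(im["image"]); P,uv=cloud(im,np.ones(im["z_map"].shape,bool)); rgb=im["image"][uv[:,1],uv[:,0]].astype(int)
    B=np.c_[P@X-HF-.11,P@Y-HL,P[:,2]]
    reg=(abs(B[:,1]+.07)<.06)&(abs(B[:,0]+.01)<.12)&(rgb.max(1)-rgb.min(1)<40)
    m=reg&(abs(B[:,2]-.1565)<.007)
    if m.sum()>50: print(c,"tintop",m.sum(),np.median(B[m],0),cv2.minAreaRect((B[m,:2]*1000).astype(np.float32)),np.percentile(B[m,0],[1,99]))
    m=(abs(B[:,1]-.07)<.06)&(abs(B[:,2]-.15)<.04)&(B[:,0]>-.1)&(B[:,0]<.09); print("crock",B[m].mean(0))
crop=S[0][180:350,150:320]; cv2.imwrite("pics/"+__import__("sys").argv[1],cv2.resize(np.hstack([cv2.resize(crop,(400,400)),cv2.resize(S[1][60:260,180:380],(400,400))]),(800,400))[:,:,::-1])
E
python3 w5.py w5.png
```

```text
18.85 -0.07445232350834043 -0.0698152429675947 0.10989225459540526 0.011175441326326717 [ 1.1119  0.054  -2.3512]
scene tintop 1080 [ 0.0121 -0.0685  0.1569] ((-9.929946899414062, -68.82829284667969), (188.45193481445312, 75.2018051147461), 0.5436659455299377) [-0.097   0.0835]
crock [0.0045 0.0696 0.1547]
top tintop 481 [ 0.0104 -0.0707  0.1565] ((14.412109375, -71.1494140625), (66.20267486572266, 138.2252960205078), 89.78758239746094) [-0.0523  0.0808]
crock [-0.0168  0.0686  0.1569]
```

View pics/w5.png

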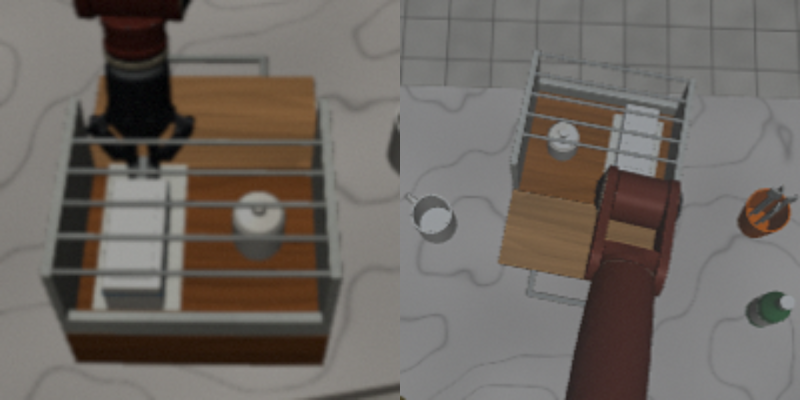

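```bash
python3 -c "
from plan import *
o=ctrl.get_obs();p=np.array(o['tool_pos']);r=R.from_rotvec(o['tool_rot'])
q=p-.11*zl
plan([(p,r,34,3),(q,r,34,5),(q-.1*X,r,34,3)])
plan([(bx(-.305,0,.17),RH,32,17)],start=(q-.1*X,r))"
```

```text
11 rows; end [ 0.5584 -0.0364  0.2132] [ 0.2203  2.7838 -0.0389]
[0,0,0,0,0,0,34,0,0,0,0,0,0,34,0,0,0,0,0,0,34,0,0,-0.37,0,0,0,34,0,0,-0.37,0,0,0,34,0,0,-0.36,0,0,0,34,0,0,-0.37,0,0,0,34,0,0,-0.36,0,0,0,34,0.52,0,-0.19,0,0,0,34,0.52,0,-0.19,0,0,0,34,0.52,0,-0.19,0,0,0,34]
17 rows; end [0.4779 0.0469 0.1698] [ 2.3891  2.0394 -0.    ]
[0.1,0.07,0.01,0.16,0.16,0.91,32,0.11,0.06,0.01,0.16,0.16,0.91,32,0.11,0.05,0.01,0.16,0.16,0.91,32,0.11,0.04,0.01,0.16,0.16,0.91,32,0.12,0.03,0.01,0.16,0.16,0.91,32,0.12,0.02,0.01,0.16,0.16,0.92,32,0.12,0.01,0.02,0.16,0.16,0.91,32,0.12,0,0.02,0.16,0.16,0.92,32,0.12,-0.01,0.02,0.16,0.16,0.91,32,0.12,-0.02,0.02,0.16,0.16,0.92,32,0.11,-0.04,0.02,0.16,0.16,0.91,32,0.11,-0.04,0.03,0.17,0.16,0.92,32,0.1,-0.05,0.03,0.16,0.16,0.91,32,0.1,-0.06,0.03,0.17,0.16,0.92,32,0.09,-0.07,0.04,0.16,0.16,0.91,32,0.08,-0.08,0.04,0.17,0.17,0.92,32,0.07,-0.09,0.04,0.16,0.16,0.91,32]
```

Emit:
jog_arm --commands '[0,0,0.01,0,0,0,5,0,0,0,0,0,0,34,0,0,0,0,0,0,34,0,0,0,0,0,0,34,0,0,-0.37,0,0,0,34,0,0,-0.37,0,0,0,34,0,0,-0.37,0,0,0,34,0,0,-0.37,0,0,0,34,0,0,-0.37,0,0,0,34,0.52,0,-0.19,0,0,0,34,0.52,0,-0.19,0,0,0,34,0.52,0,-0.19,0,0,0,34]'

```text
t: 20.45
tool_pos: [0.5567, -0.036, 0.2146]
tool_rot: [0.22, 2.784, -0.039]
contact_force: [0.2, -0.3, -0.1]
opening: 0.0339
grip_force: 0.0
```

Emit:
jog_arm --commands '[0.1,0.07,0.01,0.16,0.16,0.91,32,0.11,0.06,0.01,0.16,0.16,0.91,32,0.11,0.05,0.01,0.16,0.16,0.91,32,0.11,0.04,0.01,0.16,0.16,0.91,32,0.12,0.03,0.01,0.16,0.16,0.91,32,0.12,0.02,0.01,0.16,0.16,0.92,32,0.12,0.01,0.02,0.16,0.16,0.91,32,0.12,0,0.02,0.16,0.16,0.92,32,0.12,-0.01,0.02,0.16,0.16,0.91,32,0.12,-0.02,0.02,0.16,0.16,0.92,32,0.11,-0.04,0.02,0.16,0.16,0.91,32,0.11,-0.04,0.03,0.17,0.16,0.92,32,0.1,-0.05,0.03,0.16,0.16,0.91,32,0.1,-0.06,0.03,0.17,0.16,0.92,32,0.09,-0.07,0.04,0.16,0.16,0.91,32,0.08,-0.08,0.04,0.17,0.17,0.92,32,0.07,-0.09,0.04,0.16,0.16,0.91,32,0,0,0,0,0,0,32]'

```text
t: 22.7
tool_pos: [0.4775, 0.047, 0.1708]
tool_rot: [2.388, 2.041, -0.001]
contact_force: [-0.2, -0.3, -0.4]
opening: 0.0319
grip_force: 0.0
```

```bash
python3 w5.py w6.png; python3 - <<'E'
from plan import *
o=ctrl.get_obs(); print(o["tool_pos"],o["tool_rot"],o["q"])
im=eyes.get_image("wrist"); P,uv=cloud(im,np.ones(im["z_map"].shape,bool)); B=np.c_[P@X-HF-.11,P@Y-HL,P[:,2]]
for lo,hi in((-.07,-.03),(.03,.07)):
    m=(B[:,1]>lo)&(B[:,1]<hi)&(B[:,0]<-.28)&(B[:,0]>-.33)&(B[:,2]>.06)&(B[:,2]<.1); print("bar",m.sum(),np.percentile(B[m],[3,50,97],axis=0).T.round(4).tolist())
g=bx(-.305,0,.0583)
plan([(g,RH,32,5),(g,RH,5,3)])
E
```

```text
22.7 -0.30536467769253206 -0.0002095300075786316 0.17082452328679826 0.031854424857406936 [-0.2293 -0.3246 -0.438 ]
scene tintop 987 [ 0.0257 -0.0682  0.1569] ((14.085945129394531, -68.2179946899414), (66.20260620117188, 140.8011474609375), 89.84574127197266) [-0.0542  0.0829]
crock [0.0046 0.0695 0.1547]
top tintop 512 [ 0.0058 -0.0704  0.1564] ((12.064048767089844, -71.01164245605469), (66.13200378417969, 140.92111206054688), 89.99583435058594) [-0.0574  0.0807]
crock [-0.0165  0.0685  0.1567]
[0.4778 0.0469 0.171 ] [ 2.3874  2.0412 -0.0002] [-0.057  -0.2609  2.0051 -0.0005  1.3971  0.0991]
bar 661 [[-0.3098, -0.3042, -0.2987], [-0.0688, -0.0489, -0.0311], [0.0773, 0.0809, 0.0825]]
bar 969 [[-0.3101, -0.3044, -0.2987], [0.0313, 0.0504, 0.0687], [0.0771, 0.0807, 0.0824]]
8 rows; end [0.4778 0.0469 0.0582] [ 2.3897  2.0386 -0.0002]
[0,0,0.38,0,0,0,32,0,0,0.37,0,0,0,32,0,0,0.38,0,0,0.01,32,0,0,0.37,0,0,0,32,0,0,0.38,0,0,0.01,32,0,0,0,0,0,0,5,0,0,0,0,0,0,5,0,0,0,0,0,0,5]
```

View pics/w6.png

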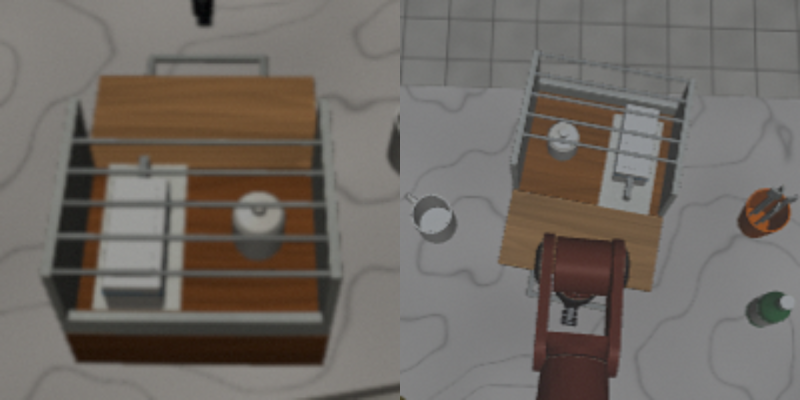

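The tin lies straight on the paper with its tab inside the floor edge, and the crock has not moved. Next I pinch the handle.

Emit:
jog_arm --commands '[0,0,0.38,0,0,0,32,0,0,0.37,0,0,0,32,0,0,0.38,0,0,0,32,0,0,0.37,0,0,0,32,0,0,0.38,0,0,0,32,0,0,0,0,0,0,5,0,0,0,0,0,0,5,0,0,0,0,0,0,5]' --newtons 40

```text
t: 23.85
tool_pos: [0.4778, 0.0468, 0.0582]
tool_rot: [2.388, 2.04, -0.001]
contact_force: [2.2, -2.2, -4.1]
opening: 0.0108
grip_force: 38.9
```

```bash
python3 -c "
from plan import *
ths=np.linspace(1.571,0,19)[1:]
off=np.array([0,0,-.0187])
plan([(bx(*(arc(t)+off)),RH,5,1) for t in ths]+[(bx(*(arc(0)+off+[.003,0,0])),RH,5,2)],start=(bx(*(arc(1.571)+off)),RH))"
```

```text
20 rows; end [0.6556 0.0188 0.2713] [2.3898 2.0393 0.    ]
[0,-0.01,-0.28,0,0,0,5,0,0.01,-0.29,0,0,0,5,0,0.03,-0.28,0,0,0,5,0,0.06,-0.28,0,0,0,5,0,0.09,-0.27,0,0,0,5,0,0.11,-0.27,0,0,0,5,0,0.13,-0.25,0,0,0,5,0,0.15,-0.24,0,0,0,5,0,0.17,-0.23,0,0,0,5,0,0.19,-0.21,0,0,0,5,0,0.21,-0.19,0,0,0,5,0,0.22,-0.18,0,0,0,5,0,0.24,-0.15,0,0,0,5,0,0.26,-0.13,0,0,0,5,0,0.26,-0.11,0,0,0,5,0,0.27,-0.09,0,0,0,5,0,0.28,-0.06,0,0,0,5,0,0.28,-0.04,0,0,0,5,0,0.02,0,0,0,0,5,0,0.03,0,0,0,0,5]
```

Emit:
jog_arm --commands '[0,-0.01,-0.28,0,0,0,5,0,0.01,-0.29,0,0,0,5,0,0.03,-0.28,0,0,0,5,0,0.06,-0.28,0,0,0,5,0,0.09,-0.27,0,0,0,5,0,0.11,-0.27,0,0,0,5,0,0.13,-0.25,0,0,0,5,0,0.15,-0.24,0,0,0,5,0,0.17,-0.23,0,0,0,5,0,0.19,-0.21,0,0,0,5,0,0.21,-0.19,0,0,0,5,0,0.22,-0.18,0,0,0,5,0,0.24,-0.15,0,0,0,5,0,0.26,-0.13,0,0,0,5,0,0.26,-0.11,0,0,0,5,0,0.27,-0.09,0,0,0,5,0,0.28,-0.06,0,0,0,5,0,0.28,-0.04,0,0,0,5,0,0.02,0,0,0,0,5,0,0.03,0,0,0,0,5]'

```text
t: 26.35
tool_pos: [0.6531, 0.0192, 0.2759]
tool_rot: [-2.385, -2.037, 0.008]
contact_force: [-22.5, -0.6, 13.9]
opening: 0.0102
grip_force: 42.4
```

```bash
python3 -c "
from plan import *
o=ctrl.get_obs();p=np.array(o['tool_pos']);print(p@X-HF-.11,p@Y-HL,p[2],o['contact_force'])"
```

```text
-0.1275722458702615 1.6327244030625576e-05 0.2759394170549281 [-22.5307  -0.6316  13.867 ]
```

Emit:
jog_arm --commands '[0,0,0,0,0,0,30,0,0,0,0,0,0,30,0,0,0,0,0,0,30,0,0,-0.3,0,0,0,30,0,0,-0.4,0,0,0,30,0,0,-0.5,0,0,0,30,0,-0.5,-0.5,0,0,0,30,0,-0.9,-0.2,0,0,0,30,0,-0.9,0,0,0,0,30,0,-0.9,0,0,0,0,30,0,0,0,0,0,0,30]'

```text
t: 27.72
tool_pos: [0.4637, 0.0496, 0.3871]
tool_rot: [2.386, 2.039, 0.004]
contact_force: [1.5, 0.1, -0.3]
opening: 0.0297
grip_force: 0.0
```

```bash
python3 w5.py w7.png; python3 - <<'E'
from plan import *
for c in("scene","top","wrist"):
    im=eyes.get_image(c); P,uv=cloud(im,np.ones(im["z_map"].shape,bool)); B=np.c_[P@X-HF-.11,P@Y-HL,P[:,2]]
    m=(abs(B[:,1])<.07)&(B[:,2]>.28)&(B[:,2]<.302)&(abs(B[:,0]+.13)<.035); print(c,"bar",m.sum(),np.percentile(B[m],[3,50,97],axis=0).T.round(4).tolist() if m.any() else 0)
    m=(abs(B[:,1])<.12)&(B[:,2]>.175)&(B[:,2]<.235)&(abs(B[:,0]+.12)<.03); print("panel",m.sum(),np.polyfit(B[m,2]-.095,B[m,0],1) if m.sum()>20 else 0)
    for n in("soap","mug","cutlery_pot","crock"):
        if c=="wrist": break
        r=nets.silhouettes(c,n)
        if r: print(n,np.median(cloud(im,r[0]["mask"])[0],0))
E
```

```text
27.725 -0.3193372388587008 0.0001975209149291529 0.38708069669597445 0.029722247643764136 [ 1.4966  0.1001 -0.345 ]
scene tintop 1011 [ 0.0155 -0.0684  0.1569] ((-13.418235778808594, -69.79031372070312), (118.04118347167969, 196.0869140625), 89.83808898925781) [-0.1109  0.0828]
crock [0.0046 0.0698 0.1546]
top tintop 539 [ 0.0028 -0.0699  0.1563] ((-20.901817321777344, -69.832275390625), (118.67201232910156, 206.45523071289062), 89.84561920166016) [-0.1236  0.0797]
crock [-0.0165  0.0687  0.1567]
scene bar 265 [[-0.1315, -0.1245, -0.1213], [-0.0659, -0.0003, 0.0655], [0.2888, 0.2955, 0.2989]]
panel 1064 [-0.002  -0.1097]
soap [ 0.4927 -0.3382  0.0927]
mug [0.6542 0.3286 0.0523]
cutlery_pot [ 0.6727 -0.3337  0.0812]
crock [0.7996 0.0664 0.1631]
top bar 150 [[-0.1341, -0.1297, -0.1235], [-0.065, -0.0003, 0.0658], [0.2893, 0.2951, 0.3]]
panel 345 [ 0.0379 -0.127 ]
mug [0.6496 0.3277 0.0348]
cutlery_pot [ 0.6676 -0.3349  0.0761]
crock [0.6577 0.0274 0.2107]
wrist bar 2017 [[-0.1339, -0.1319, -0.1249], [-0.0669, -0.0229, 0.0321], [0.2863, 0.2926, 0.2953]]
panel 9133 [ 0.0347 -0.1259]
```

View pics/w7.png

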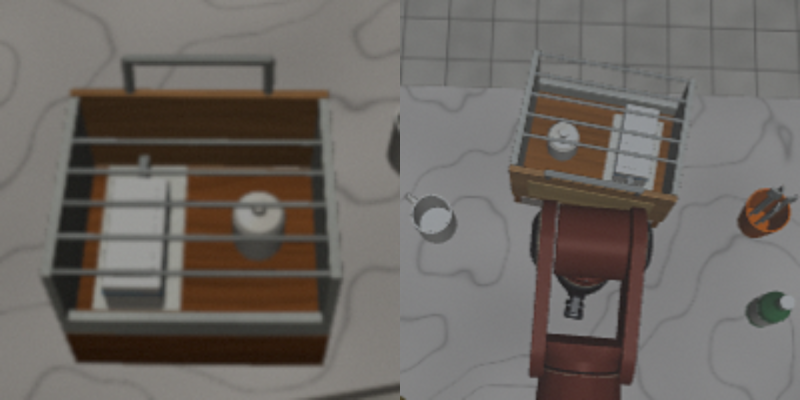

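The picture shows the flap upright and shut, with its inner face at the hinge line. The tin is straight on the liner at about (138,235), and the crock and bystanders have not moved.

```bash
python3 -c "
from station import job
print(job.finish_job())"
```

```text
the job is handed in; nothing more can be done
None
```

The job is handed in at about 28 s on the robot's clock: by the last camera check the tin was fully in the box, straight on the paper beside the crock, the flap was shut, and the crock, mug, soap bottle and cutlery pot had not moved.

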